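# Load kit cartons into their one-way lanes

### The job

Two packed white kit cartons, alike but for their length, lie loose on the bench: load the longer one into the longer roofed lane and the shorter one into the shorter lane, lengthwise through the mouth. Slide each gently, without ramming it, under the roof until it is fully home against the sprung stop at the rear and the one-way flap has dropped shut behind it. Leave everything else on the bench where it is.

Things in the scene. Friction and masses are not known exactly. Their poses are not given: they have to be found in the camera images.
- carton_long: The longer of two closed white kit cartons: 150 mm long (its own x), 60 mm wide (y), 45 mm tall (z), about 0.18 kg, rigid, with a printed band low on the sides; it looks like the other but for its length. Either end may go in first. Origin: centre of its underside.
- lane_long: The longer of two lanes fixed to the bench: aluminium side walls 6 mm thick, clear roof, sprung rear stop, open underneath. Origin: on the bench, mid-mouth; the mouth faces the robot, x runs into the lane. Inside 68 mm wide; walls and roof begin at x = 0; roof underside z = 72 mm, top 77 mm; stop's face at x = 180 mm; pressed, it gives 2 N per mm (damped, 8 mm at most) and comes back.
- home_long (a point): Where the underside centre of the 150 mm carton is when it just touches the longer lane's rear stop: x = 105 mm in the lane. The carton's rear face is then 30 mm inside the mouth, under the roof. Axes as the lane's.
- flap_long (a joint): Grey one-way flap in the longer lane's mouth, 60 mm wide, 33 mm long, 20 g, hinged at x = 3 mm, z = 70 mm. 0 rad hangs shut, 1.5 folded inwards. A carton or tool going in lifts it freely; it drops shut once the carton's rear is about 25 mm inside and the tool is out. A carton under the open flap must not be drawn back: the flap jams on it.
- carton_short: The shorter of two closed white kit cartons: 110 mm long (its own x), 60 mm wide (y), 45 mm tall (z), about 0.18 kg, rigid, with a printed band low on the sides; it looks like the other but for its length. Either end may go in first. Origin: centre of its underside.
- lane_short: The shorter of two lanes fixed to the bench: aluminium side walls 6 mm thick, clear roof, sprung rear stop, open underneath. Origin: on the bench, mid-mouth; the mouth faces the robot, x runs into the lane. Inside 68 mm wide; walls and roof begin at x = 0; roof underside z = 72 mm, top 77 mm; stop's face at x = 140 mm; pressed, it gives 2 N per mm (damped, 8 mm at most) and comes back.
- home_short (a point): Where the underside centre of the 110 mm carton is when it just touches the shorter lane's rear stop: x = 85 mm in the lane. The carton's rear face is then 30 mm inside the mouth, under the roof. Axes as the lane's.
- flap_short (a joint): Grey one-way flap in the shorter lane's mouth, 60 mm wide, 33 mm long, 20 g, hinged at x = 3 mm, z = 70 mm. 0 rad hangs shut, 1.5 folded inwards. A carton or tool going in lifts it freely; it drops shut once the carton's rear is about 25 mm inside and the tool is out. A carton under the open flap must not be drawn back: the flap jams on it.
- vial: Bystander, to be left alone: a small clear vial with a metal cap, 24 mm across, 50 mm tall, between the lanes. Origin: centre of its underside.
- bottle: Bystander, to be left alone: an amber bottle, 60 mm across, 150 mm tall. Origin: centre of its underside.
- jar: Bystander, to be left alone: a white jar, 52 mm across, 70 mm tall. Origin: centre of its underside.
- tape: Bystander, to be left alone: a roll of white tape lying flat, 90 mm across, 48 mm tall. Origin: centre of its underside.
- marker: Bystander, to be left alone: a black marker pen lying flat, 130 x 14 x 12 mm. Origin: centre of its underside.
- tube_rack: Bystander, to be left alone: a blue tube rack with capped tubes, 130 x 75 mm, 82 mm tall. Origin: centre of its underside.

How it is judged (in metres and radians):
At the end, for the whole second after the job is handed in: Each carton stands flat in the lane of its own length, its centre within 6 mm along the lane of where it just touches the rear stop and within 8 mm of the lane's middle, lying still; both flaps hang shut (under 0.15 rad) (x of carton_long in the frame of lane_long between 0.099 and 0.111 m and y of carton_long in the frame of lane_long between -0.008 and 0.008 m and z of carton_long in the frame of lane_long below 0.008 m and angle between each of carton_long, carton_short's own z axis and vertical below 0.1 rad and value of joint each of flap_long, flap_short below 0.15 rad and linear speed of each of carton_long, carton_short below 0.01 m/s and x of carton_short in the frame of lane_short between 0.079 and 0.091 m and y of carton_short in the frame of lane_short between -0.008 and 0.008 m and z of carton_short in the frame of lane_short below 0.008 m).
It fails at once if the long carton is rammed against its lane (more than 40 N) (contact force between carton_long and lane_long above 40 N).
It fails at once if the short carton is rammed against its lane (more than 40 N) (contact force between carton_short and lane_short above 40 N).
It fails at once if a bystander is moved by more than 30 mm (distance of any of vial, bottle, jar, tape, marker, tube_rack from where it was at the start of the episode above 0.03 m).
It also fails if it takes over 72 s, if anything falls off the work surface, if the arm or the gripper's body presses on something with over 40 N, if the wrist force passes 120 N, or if a joint passes its speed limit or range.

### The arm

A 6-joint arm with a two-finger parallel gripper is mounted at the origin on the work surface. World frame = base frame: x ahead of the robot, y to its left, z up, the work surface at z = 0. Lengths are in m, angles in degrees, forces in N, time in s.
With the tool pointing down it reaches from about 0.25 to 0.725 m from the base axis. Payload 9.7 kg.
Tool frame: the origin (TCP) lies midway between the tips of the shut fingers; the grasp point (between the pads) lies 19 mm behind it; z points along the fingers, y is the line along which they close (so a half turn about z gives the same grasp; the last joint's range is limited). The gripper opens to 85 mm and grips with 20 to 120 N. Pads are 22 mm wide; open, the fingers measure 114 mm over their backs; the gripper's body (76 mm by 85 mm) begins 54 mm behind the grasp point. The pads swing forward as they close: fully open they stand 13 mm farther back than shut.
Start: joints at [-69.844, 4.979, 10.078, 95.1, 0, 90], TCP at [0.19, -0.516, 0.231] pointing down, gripper open.
Joint ranges: [-179.16, 179.16], [-48.56, 103.87], [-65.8, 70.77], [-126.05, 130.52], [-82.76, 87.17], [-180, 180]. Speed limits (degrees/s): [127.2, 127.2, 147.25, 180, 180, 180].

### API

Orientations are given as [roll, pitch, yaw] about the fixed x, y, z axes, in that order (R = Rz(yaw) Ry(pitch) Rx(roll)).
In Python, from workcell import readout, imaging, bot, spotter gives the robot as it stands.
- The arm moves only by the shell command python3 -m jog 'ROWS' [FORCE]. ROWS is JSON, a list of rows, each an object with "rotation": the turn, a rotation vector about the world's x, y, z in degrees, a list of three; "translation": the shift along the world's x, y, z in mm, a list of three; "grip": the finger opening in mm, from 0 to 85.4. In form: [{"rotation": [wx, wy, wz], "translation": [dx, dy, dz], "grip": grip}, ...]. A call has 1 to 20 rows; each row is the pose to reach, as a shift and turn from the pose commanded when the call began; what a row does not reach only later rows make up. A row lasts 1/10 s, in which the tool goes at most 50 mm and 8.59 degrees, less where a joint would pass 70% of its speed; a pose out of reach is approached as far as the arm can. A call with a gripper value outside its range is refused whole. The fingers move at their own pace and stop on an object; FORCE is the grip in N (left out, the last holds). Time passes only in rows, so rows that repeat a pose let the fingers close. It gives the time, the measured TCP pose, the force, the opening and the grip force at its end, in the units of the state.
- readout.get_obs(): the state, without advancing time (a new reading comes with each control period).
- imaging.camera(name): name is "side" or "top"; returns (picture, depth): 400x640x3 uint8, red, green, blue; 400x640 float32, m along the optical axis (not along the pixel's ray), 0 where there is no reading.
- imaging.camera_info(name): a dict with "vertical_fov" (degrees; the focal length in pixels is half the picture's height over the tangent of half this angle, whatever the lens; pixels are square), "cx", "cy" (the principal point, pixels), "k1" (the pictures are not rectified: a ray, as slopes to the right and down, at radius r is drawn at 1 + k1 r^2 times it, then the intrinsics apply), "extrinsics" (4x4, takes a point from camera to world coordinates). Camera axes: x right, y down, z forward; pixel columns grow to the right and rows downward; lengths in m; the calibration is good to about 2 mm. A picture is of the moment at which its call begins. camera_info takes no time and is no camera call.
- bot.job_done(): hands the job in; it is judged then, once.
Trained networks look in the newest picture that a camera, given by its name, has taken for a name from the list of things; names that differ only in an ending like _2 or _b are one class to them, and where a whole thing is asked for, a point or a joint stands for the part that bears it (a point fixed in the world has none). Each returns a list of dicts, best first, with "confidence" (0 to 1); they miss things now and then, are a little off and sometimes report something else, mostly with a low value. They report only what shows in the picture. A call takes as long as a camera call.
- spotter.spot_in(camera, target): "box" ([centre column, centre row, width, height] in pixels, round what is visible of it).
- spotter.mark_of(camera, target): "uv" ([column, row] in pixels: a listed point, or the origin of a listed thing).
The state is a dict: "time": time; "q": joint angles; "qd": joint speeds; "joint_efforts": joint torques, N m; "ee_pos": TCP position; "tcp_rot": TCP orientation; "wrist_force": force on the tool from outside, world axes, zero at the start; "torque": the same for the moment, N m; "opening": finger opening in m; "grasp_force": force on a finger pad.
Only numpy, scipy, OpenCV 4.12 (cv2) and the standard library are available. Lean on these libraries where they do the work, as an engineer would, in place of code of your own. Each camera call takes 0.05 s, during which the arm holds its last target. There are 200 camera calls.

## Working session

There is one attempt and no reset: what is moved stays moved. The work goes in short steps, Python scripts to look and compute and a shell command to move; the robot and the scene stay as the last step left them, time stands still between calls to the robot, and variables do not carry over. Pictures are saved under pics/ and viewed, at most 10 in all, crops included, and the job is handed in when it is done.

```bash
ls; mkdir -p pics
cat > h.py <<'E'
import numpy as np, cv2
from workcell import readout, imaging, bot, spotter
def K(n):
    i=imaging.camera_info(n); f=200/np.tan(np.radians(i["vertical_fov"])/2)
    return i,f
def ray(n,uv):
    i,f=K(n); d=(np.array(uv,float)-[i["cx"],i["cy"]])/f; s=d.copy()
    for _ in range(20): s=d/(1+i["k1"]*(s@s))
    T=np.array(i["extrinsics"]); return T[:3,3],T[:3,:3]@np.r_[s,1]
def at_z(n,uv,z):
    o,d=ray(n,uv); return o+d*(z-o[2])/d[2]
def cloud(n,dep):
    i,f=K(n); v,u=np.mgrid[:400,:640]; d=np.stack([(u-i["cx"])/f,(v-i["cy"])/f],-1); s=d.copy()
    for _ in range(20): s=d/(1+i["k1"]*(s**2).sum(-1,keepdims=True))
    T=np.array(i["extrinsics"]); return (np.concatenate([s,np.ones((400,640,1))],-1)*dep[...,None])@T[:3,:3].T+T[:3,3]
E
python3 - <<'E'
from h import *
for n in("top","side"):
    p,d=imaging.camera(n); cv2.imwrite(f"pics/{n}0.png",p[...,::-1]); np.save(n+"0.npy",d); i=imaging.camera_info(n); print(n,i["k1"],np.round(i["extrinsics"],3).tolist())
    for t in "carton_long carton_short lane_long lane_short home_long home_short flap_long flap_short vial bottle jar tape marker tube_rack".split():
        print(t,[(np.round(x["uv"]),round(x["confidence"],2),np.round(at_z(n,x["uv"],0)[:2],3)) for x in spotter.mark_of(n,t)[:3]])
E
```

```text
pics
top -0.04590132266233968 [[0.02, -0.976, 0.217, 0.25], [-1.0, -0.019, 0.003, -0.013], [0.001, -0.217, -0.976, 1.469], [0.0, 0.0, 0.0, 1.0]]
carton_long [(array([430., 222.]), 0.76, array([ 0.509, -0.335])), (array([360., 162.]), 0.71, array([ 0.689, -0.127]))]
carton_short [(array([213., 214.]), 0.84, array([0.519, 0.31 ]))]
lane_long [(array([276., 154.]), 0.28, array([0.707, 0.129]))]
lane_short [(array([363., 191.]), 0.7, array([ 0.597, -0.136]))]
home_long [(array([279., 153.]), 0.7, array([0.712, 0.12 ]))]
home_short [(array([354., 161.]), 0.6, array([ 0.692, -0.109])), (array([363., 189.]), 0.16, array([ 0.605, -0.136]))]Traceback (most recent call last):
  File "<stdin>", line 5, in <module>
ValueError: it knows: bottle, carton_long, carton_short, home_long, home_short, jar, lane_long, lane_short, marker, tape, tube_rack, vial
```

View pics/top0.png

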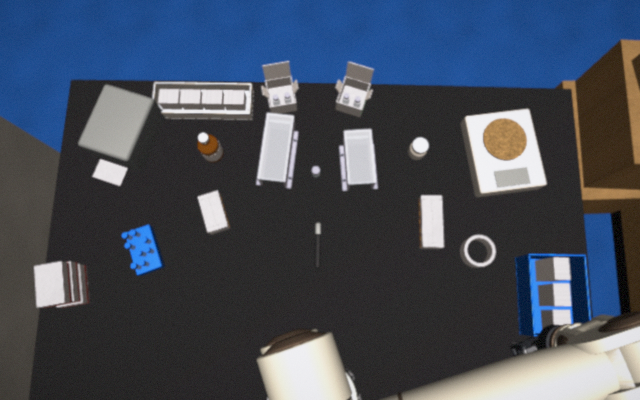

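The top view shows the long carton at right (430,222) and the short one at left (213,213). The long lane is at (277,150) and the short lane at (358,158), with the marker at (318,243) and the vial at (316,171).

Run:
```python
from h import *
p,d=imaging.camera("side"); cv2.imwrite("pics/side0.png",p[...,::-1]); np.save("side0.npy",d)
C=cloud("top",np.load("top0.npy"))
P,D=imaging.camera("top"); C=cloud("top",D)
print("table z",np.median(C[250:290,230:300,2]))
def rect(name,sl,lo,hi):
    q=C[sl].reshape(-1,3); q=q[(q[:,2]>lo)&(q[:,2]<hi)]
    r=cv2.minAreaRect(q[:,:2].astype(np.float32)*1000); print(name,len(q),"zmed",round(np.median(q[:,2]),4),np.round(r[0],1),np.round(r[1],1),round(r[2],2), "bbox",np.round(q.min(0),3),np.round(q.max(0),3)); print("  corners",np.round(cv2.boxPoints(r)).tolist())
rect("cshort",np.s_[185:240,190:235],.038,.055)
rect("clong",np.s_[190:252,412:450],.038,.055)
rect("Llong",np.s_[105:195,250:302],.062,.095)
rect("Lshort",np.s_[120:195,335:383],.062,.095)
for t in "vial bottle jar tape marker tube_rack".split():
    print(t,[(np.round(x["uv"]),round(x["confidence"],2),np.round(at_z("top",x["uv"],0)[:2],3)) for x in spotter.mark_of("top",t)[:1]])
cv2.imwrite("pics/crop.png",cv2.resize(P[100:260,190:450,::-1],None,fx=3,fy=3,interpolation=cv2.INTER_CUBIC))
```

```text
table z 0.0009631425724027087
cshort 790 zmed 0.0455 [519.1 301.4] [111.9  61.4] 19.33 bbox [0.458 0.256 0.038] [0.579 0.347 0.055]
  corners [[456.0, 312.0], [476.0, 254.0], [582.0, 291.0], [562.0, 349.0]]
clong 1094 zmed 0.0458 [ 501.8 -329.3] [150.2  62.8] 0.01 bbox [ 0.427 -0.361  0.038] [ 0.577 -0.298  0.054]
  corners [[427.0, -298.0], [427.0, -361.0], [577.0, -361.0], [577.0, -298.0]]
Llong 1897 zmed 0.0772 [724.1 121.3] [ 81.1 238.6] 84.82 bbox [0.602 0.074 0.062] [0.842 0.171 0.088]
  corners [[602.0, 92.0], [839.0, 70.0], [847.0, 151.0], [609.0, 172.0]]
Lshort 1538 zmed 0.0774 [ 682.6 -120.5] [165.8  80.4] 4.73 bbox [ 0.597 -0.167  0.062] [ 0.768 -0.074  0.087]
  corners [[597.0, -87.0], [603.0, -167.0], [769.0, -154.0], [762.0, -74.0]]
vial [(array([315., 173.]), 0.47, array([0.652, 0.01 ]))]
bottle [(array([213., 150.]), 0.91, array([0.717, 0.323]))]
jar [(array([420., 148.]), 0.77, array([ 0.737, -0.31 ]))]
tape [(array([474., 252.]), 0.62, array([ 0.421, -0.461]))]
marker [(array([315., 246.]), 0.72, array([0.43 , 0.004]))]
tube_rack [(array([147., 253.]), 0.69, array([0.398, 0.495]))]
```

View pics/side0.png

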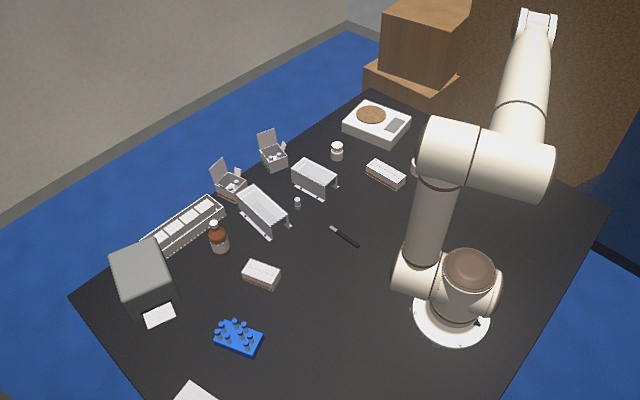

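View pics/crop.png

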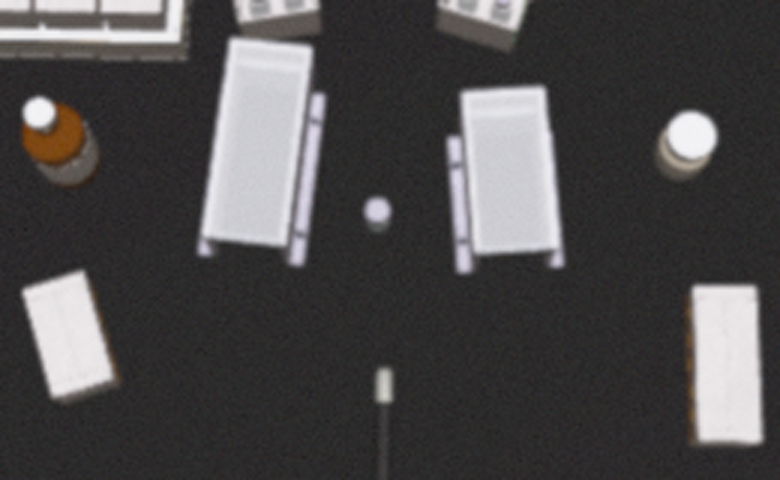

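The side view confirms the layout: both lane mouths face the robot and the cartons lie in open space. I'll refine the lane and carton poses with both cameras.

Run:
```python
from h import *
Cs={n:cloud(n,np.median([imaging.camera(n)[1] for _ in range(3)],0)) for n in("top","side")}
for n,C in Cs.items():
  q=C.reshape(-1,3); print(n,"table",np.median(q[(abs(q[:,0]-.5)<.05)&(abs(q[:,1]-.1)<.05),2]).round(4))
  for name,x0,x1,y0,y1,lo,hi in [("cshort",.43,.61,.23,.37,.041,.05),("clong",.4,.6,-.4,-.26,.041,.05),("Llong",.58,.80,.05,.19,.072,.082),("Lshort",.58,.755,-.19,-.05,.072,.082)]:
    s=q[(q[:,0]>x0)&(q[:,0]<x1)&(q[:,1]>y0)&(q[:,1]<y1)&(q[:,2]>lo)&(q[:,2]<hi)]
    r=cv2.minAreaRect(s[:,:2].astype(np.float32)*1000)
    th=np.radians({"cshort":19.3,"clong":0,"Llong":-5.3,"Lshort":4.5}[name])
    # edge fits in rotated frame
    R=np.array([[np.cos(th),np.sin(th)],[-np.sin(th),np.cos(th)]]); L=s[:,:2]@R.T
    b=np.arange(L[:,0].min()+.008,L[:,0].max()-.008,.005); e=[]
    for a in b:
        m=abs(L[:,0]-a)<.004
        if m.sum()>5: e.append([a,*np.percentile(L[m,1],[3,97])])
    e=np.array(e); f1=np.polyfit(e[:,0],e[:,1],1); f2=np.polyfit(e[:,0],e[:,2],1); yaw=np.degrees(th+np.arctan([f1[0],f2[0]]))
    bb=np.arange(L[:,1].min()+.01,L[:,1].max()-.01,.004); fr=np.median([L[abs(L[:,1]-a)<.004,0].min() for a in bb]); bk=np.median([L[abs(L[:,1]-a)<.004,0].max() for a in bb])
    mid=(np.polyval(f1,fr)+np.polyval(f2,fr))/2; wid=np.median(e[:,2]-e[:,1])
    print(name,len(s),"z",np.median(s[:,2]).round(4),"yaws",yaw.round(1),"front-mid",(R.T@[fr,mid]).round(4),"len",round(bk-fr,4),"wid",wid.round(4),"rect",np.round(r[0],1),np.round(r[1],1),round(r[2],1))
```

```text
top table 0.0005
cshort 768 z 0.0455 yaws [19.1 19.4] front-mid [0.467 0.283] len 0.1091 wid 0.0558 rect [518.8 301.5] [110.5  60.5] 19.2
clong 1051 z 0.0457 yaws [0.3 0.2] front-mid [ 0.4279 -0.3302] len 0.1485 wid 0.0564 rect [ 502.2 -329.9] [149.6  61.3] 0.7
Llong 1776 z 0.0774 yaws [-5.3 -5.3] front-mid [0.6066 0.1318] len 0.1935 wid 0.0746 rect [703.9 123.3] [ 80.8 198. ] 84.6
Lshort 1408 z 0.0775 yaws [4.4 4.8] front-mid [ 0.6019 -0.1269] len 0.1522 wid 0.0747 rect [ 679.1 -120.9] [158.1  80.4] 4.9
side table 0.0004
cshort 540 z 0.045 yaws [19.3 17.6] front-mid [0.4696 0.2865] len 0.108 wid 0.0542 rect [522.1 303.8] [111.2  61.1] 18.8
clong 447 z 0.0457 yaws [0.7 0.6] front-mid [ 0.4289 -0.3301] len 0.149 wid 0.0564 rect [ 504.4 -330.1] [ 65.1 152. ] 89.4
Llong 967 z 0.0777 yaws [-5.4 -5.4] front-mid [0.6086 0.135 ] len 0.191 wid 0.0746 rect [705.3 125.1] [ 82.8 196.6] 84.6
Lshort 643 z 0.0776 yaws [5.2 4.9] front-mid [ 0.6043 -0.1245] len 0.1484 wid 0.076 rect [ 679.6 -118.2] [153.2  85.1] 5.0
```

Run:
```python
from h import *
from scipy.spatial.transform import Rotation as R
o=readout.get_obs(); print(o["time"],o["ee_pos"],o["tcp_rot"],o["q"]); print(R.from_euler("xyz",o["tcp_rot"],degrees=True).as_matrix().round(3))
```

```text
1.05 [ 0.18952243 -0.51630588  0.23128049] [-1.79998339e+02  1.68209771e-04  2.01565336e+01] [-6.98430434e+01  4.97962639e+00  1.00785848e+01  9.51006195e+01
 -1.68197508e-04  9.00004230e+01]
[[ 0.939  0.345 -0.   ]
 [ 0.345 -0.939  0.   ]
 [-0.    -0.    -1.   ]]
```

```bash
python3 -m jog '[{"rotation":[0,0,-7],"translation":[45,32,0],"grip":85},{"rotation":[0,0,-14],"translation":[90,65,0],"grip":85},{"rotation":[0,0,-19.7],"translation":[135,97,-20],"grip":85},{"rotation":[0,0,-19.7],"translation":[175,126,-50],"grip":85},{"rotation":[0,0,-19.7],"translation":[210,151,-80],"grip":85},{"rotation":[0,0,-19.7],"translation":[240,173,-110],"grip":85},{"rotation":[0,0,-19.7],"translation":[258,186,-141],"grip":85},{"rotation":[0,0,-19.7],"translation":[258,186,-141],"grip":85},{"rotation":[0,0,-19.7],"translation":[258,186,-170],"grip":85},{"rotation":[0,0,-19.7],"translation":[258,186,-195],"grip":85},{"rotation":[0,0,-19.7],"translation":[258,186,-215],"grip":85},{"rotation":[0,0,-19.7],"translation":[258,186,-226],"grip":85},{"rotation":[0,0,-19.7],"translation":[258,186,-226],"grip":85}]' 60
```

```text
time: 2.35
ee_pos: [0.4467, -0.3302, 0.0043]
tcp_rot: [-179.9, 0.1, 0.4]
wrist_force: [0.0, -0.8, -0.1]
opening: 0.0854
grasp_force: 0.0
```

```bash
python3 -m jog '[{"rotation":[0,0,0],"translation":[0,0,0],"grip":50},{"rotation":[0,0,0],"translation":[0,0,0],"grip":50},{"rotation":[0,0,0],"translation":[0,0,0],"grip":50},{"rotation":[0,0,0],"translation":[0,0,0],"grip":50},{"rotation":[0,0,0],"translation":[0,0,0],"grip":50},{"rotation":[0,0,0],"translation":[0,0,0],"grip":50},{"rotation":[0,0,0],"translation":[0,0,0],"grip":50},{"rotation":[0,0,0],"translation":[0,0,0],"grip":50},{"rotation":[0,0,0],"translation":[0,0,20],"grip":50},{"rotation":[0,0,0],"translation":[0,0,50],"grip":50},{"rotation":[0,0,0],"translation":[0,0,80],"grip":50},{"rotation":[0,0,0],"translation":[0,0,110],"grip":50},{"rotation":[0,0,0],"translation":[0,0,110],"grip":50}]' 60
```

```text
time: 3.65
ee_pos: [0.4491, -0.3315, 0.1201]
tcp_rot: [179.8, -0.3, 0.5]
wrist_force: [0.5, -0.1, -1.7]
opening: 0.0594
grasp_force: 65.7
```

```bash
python3 -m jog '[{"rotation":[0,0,0],"translation":[0,15,0],"grip":50},{"rotation":[0,0,0],"translation":[0,40,0],"grip":50},{"rotation":[0,0,0],"translation":[0,75,0],"grip":50},{"rotation":[0,0,0],"translation":[0,115,0],"grip":50},{"rotation":[0,0,-1],"translation":[2,155,0],"grip":50},{"rotation":[0,0,-2],"translation":[4,195,0],"grip":50},{"rotation":[0,0,-3],"translation":[6,235,0],"grip":50},{"rotation":[0,0,-4],"translation":[8,275,0],"grip":50},{"rotation":[0,0,-5],"translation":[10,315,0],"grip":50},{"rotation":[0,0,-5.8],"translation":[12,355,0],"grip":50},{"rotation":[0,0,-5.8],"translation":[14,395,0],"grip":50},{"rotation":[0,0,-5.8],"translation":[16,430,-10],"grip":50},{"rotation":[0,0,-5.8],"translation":[17,458,-30],"grip":50},{"rotation":[0,0,-5.8],"translation":[17,471,-55],"grip":50},{"rotation":[0,0,-5.8],"translation":[17,476,-78],"grip":50},{"rotation":[0,0,-5.8],"translation":[17,476,-95],"grip":50},{"rotation":[0,0,-5.8],"translation":[17,476,-104],"grip":50},{"rotation":[0,0,-5.8],"translation":[17,476,-107],"grip":50},{"rotation":[0,0,-5.8],"translation":[17,476,-107],"grip":50}]' 60
python3 - <<'E'
from h import *
o=readout.get_obs(); print(o["ee_pos"],o["tcp_rot"],o["wrist_force"],o["q"])
P,D=imaging.camera("side"); cv2.imwrite("pics/s1.png",cv2.resize(P[140:300,180:440,::-1],None,fx=3,fy=3))
C=cloud("side",D).reshape(-1,3); s=C[(abs(C[:,2]-.047)<.005)&(abs(C[:,0]-.535)<.1)&(abs(C[:,1]-.145)<.06)]; print(len(s),cv2.minAreaRect(s[:,:2].astype(np.float32)*1000),np.median(s[:,2]))
E
```

```text
time: 5.55
ee_pos: [0.4593, -0.0039, 0.022]
tcp_rot: [-177.9, 0.1, -1.7]
wrist_force: [0.3, 0.1, -2.4]
opening: 0.0594
grasp_force: 65.6
[ 0.45925684 -0.00393354  0.02201445] [-1.77893735e+02  1.31270411e-01 -1.74482745e+00] [ 0.33829268  0.14525456 -2.42897376] [ -1.79750298  -6.04589827 -24.12059525  72.05851066   2.1061434
 179.94728899]
41 ((615.9016723632812, 133.75234985351562), (83.69052124023438, 23.75836944580078), 82.289794921875) 0.04782834489663301
```

View pics/s1.png

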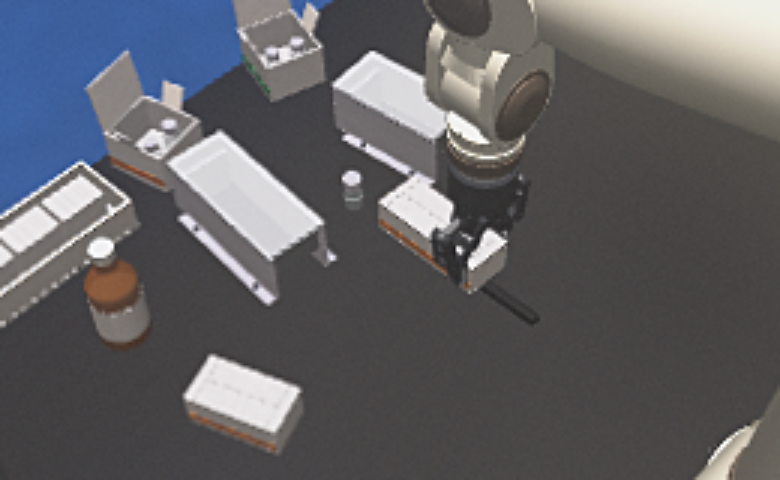

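The side view shows the carton held over the marker's far end, at about (440,230) in the crop. Joint 6 reached its ±180° limit, so that wrist branch won't work for the left lane. I'll lift, set the carton down to the right of the marker, and regrasp with the gripper turned half round.

```bash
python3 -m jog '[{"rotation":[0,0,0],"translation":[0,0,20],"grip":50},{"rotation":[0,0,0],"translation":[0,-5,50],"grip":50},{"rotation":[0,0,0],"translation":[0,-20,70],"grip":50},{"rotation":[0,0,0],"translation":[-10,-50,70],"grip":50},{"rotation":[0,0,0],"translation":[-20,-90,70],"grip":50},{"rotation":[0,0,0],"translation":[-39,-126,70],"grip":50},{"rotation":[0,0,0],"translation":[-39,-126,70],"grip":50},{"rotation":[0,0,0],"translation":[-39,-126,70],"grip":50}]' 60; python3 -c "
from h import *
print(readout.get_obs()['q'])"
```

```text
time: 6.4
ee_pos: [0.4208, -0.1305, 0.0938]
tcp_rot: [-177.9, 0.0, -1.8]
wrist_force: [-0.2, 0.7, -1.8]
opening: 0.0591
grasp_force: 65.9
[-18.52833607  -9.95108116 -19.54487104  81.01507741   2.01029316
 163.30833562]
```

```bash
python3 -m jog '[{"rotation":[-2.1,0,1.8],"translation":[0,0,-20],"grip":50},{"rotation":[-2.1,0,1.8],"translation":[0,0,-50],"grip":50},{"rotation":[-2.1,0,1.8],"translation":[0,0,-72],"grip":50},{"rotation":[-2.1,0,1.8],"translation":[0,0,-82],"grip":50},{"rotation":[-2.1,0,1.8],"translation":[0,0,-87],"grip":50},{"rotation":[-2.1,0,1.8],"translation":[0,0,-88],"grip":50},{"rotation":[-2.1,0,1.8],"translation":[0,0,-88],"grip":50}]' 60
```

```text
time: 7.1
ee_pos: [0.4215, -0.1292, 0.007]
tcp_rot: [-180.0, -0.1, 0.1]
wrist_force: [-3.4, 2.1, 4.4]
opening: 0.059
grasp_force: 66.4
```

```bash
python3 -m jog '[{"rotation":[0,0,0],"translation":[0,0,0],"grip":85},{"rotation":[0,0,0],"translation":[0,0,0],"grip":85},{"rotation":[0,0,0],"translation":[0,0,0],"grip":85},{"rotation":[0,0,0],"translation":[0,0,0],"grip":85},{"rotation":[0,0,0],"translation":[0,0,30],"grip":85},{"rotation":[0,0,0],"translation":[0,0,65],"grip":85},{"rotation":[0,0,8],"translation":[0,0,90],"grip":85},{"rotation":[0,0,16],"translation":[0,0,90],"grip":85},{"rotation":[0,0,24],"translation":[0,0,90],"grip":85},{"rotation":[0,0,32],"translation":[0,0,90],"grip":85},{"rotation":[0,0,40],"translation":[0,0,90],"grip":85},{"rotation":[0,0,48],"translation":[0,0,90],"grip":85},{"rotation":[0,0,56],"translation":[0,0,90],"grip":85},{"rotation":[0,0,64],"translation":[0,0,90],"grip":85},{"rotation":[0,0,72],"translation":[0,0,90],"grip":85},{"rotation":[0,0,80],"translation":[0,0,90],"grip":85},{"rotation":[0,0,88],"translation":[0,0,90],"grip":85},{"rotation":[0,0,90],"translation":[0,0,90],"grip":85}]' 60
python3 -m jog '[{"rotation":[0,0,8],"translation":[0,0,0],"grip":85},{"rotation":[0,0,16],"translation":[0,0,0],"grip":85},{"rotation":[0,0,24],"translation":[0,0,0],"grip":85},{"rotation":[0,0,32],"translation":[0,0,0],"grip":85},{"rotation":[0,0,40],"translation":[0,0,0],"grip":85},{"rotation":[0,0,48],"translation":[0,0,0],"grip":85},{"rotation":[0,0,56],"translation":[0,0,0],"grip":85},{"rotation":[0,0,64],"translation":[0,0,0],"grip":85},{"rotation":[0,0,72],"translation":[0,0,0],"grip":85},{"rotation":[0,0,80],"translation":[0,0,0],"grip":85},{"rotation":[0,0,88],"translation":[0,0,0],"grip":85},{"rotation":[0,0,90],"translation":[0,0,0],"grip":85},{"rotation":[0,0,90],"translation":[0,0,0],"grip":85}]' 60
python3 - <<'E'
from h import *
print(readout.get_obs()["q"])
C=cloud("side",imaging.camera("side")[1]).reshape(-1,3); s=C[(abs(C[:,2]-.046)<.004)&(abs(C[:,0]-.475)<.11)&(abs(C[:,1]+.13)<.06)]; print(len(s),cv2.minAreaRect(s[:,:2].astype(np.float32)*1000),np.median(s[:,2]))
E
```

```text
time: 8.9
ee_pos: [0.4208, -0.1298, 0.0954]
tcp_rot: [-180.0, 0.0, 90.4]
wrist_force: [0.9, -0.6, -0.0]
opening: 0.0846
grasp_force: 0.0
time: 10.2
ee_pos: [0.4207, -0.1297, 0.0953]
tcp_rot: [-180.0, 0.0, -179.9]
wrist_force: [-0.2, -0.7, -0.0]
opening: 0.0846
grasp_force: 0.0
[-1.71419961e+01 -1.06711085e+01 -1.99697884e+01  8.06671117e+01
  5.51752460e-03 -1.72441472e+01]
390 ((477.6016845703125, -128.78323364257812), (63.98123550415039, 152.8920135498047), 89.95427703857422) 0.04556008047136606
```

```bash
python3 -m jog '[{"rotation":[0,0,0],"translation":[0,0,-40],"grip":85},{"rotation":[0,0,0],"translation":[0,0,-70],"grip":85},{"rotation":[0,0,0],"translation":[0,0,-86],"grip":85},{"rotation":[0,0,0],"translation":[0,0,-90],"grip":85},{"rotation":[0,0,0],"translation":[0,0,-90],"grip":50},{"rotation":[0,0,0],"translation":[0,0,-90],"grip":50},{"rotation":[0,0,0],"translation":[0,0,-90],"grip":50},{"rotation":[0,0,0],"translation":[0,0,-90],"grip":50},{"rotation":[0,0,0],"translation":[0,0,-90],"grip":50},{"rotation":[0,0,0],"translation":[0,0,-90],"grip":50},{"rotation":[0,0,0],"translation":[0,0,-90],"grip":50},{"rotation":[0,0,0],"translation":[0,0,-70],"grip":50},{"rotation":[0,0,0],"translation":[0,0,-40],"grip":50},{"rotation":[0,0,0],"translation":[0,0,-30],"grip":50},{"rotation":[0,0,0],"translation":[0,0,-30],"grip":50}]' 60
python3 -m jog '[{"rotation":[0,0,0],"translation":[0,10,0],"grip":50},{"rotation":[0,0,0],"translation":[3,30,0],"grip":50},{"rotation":[0,0,-1],"translation":[8,60,0],"grip":50},{"rotation":[0,0,-2],"translation":[14,95,0],"grip":50},{"rotation":[0,0,-3],"translation":[20,130,0],"grip":50},{"rotation":[0,0,-4],"translation":[26,165,0],"grip":50},{"rotation":[0,0,-5],"translation":[33,200,0],"grip":50},{"rotation":[0,0,-5.4],"translation":[40,235,0],"grip":50},{"rotation":[0,0,-5.4],"translation":[44,260,0],"grip":50},{"rotation":[0,0,-5.4],"translation":[44,272,0],"grip":50},{"rotation":[0,0,-5.4],"translation":[44,276,-10],"grip":50},{"rotation":[0,0,-5.4],"translation":[44,276,-30],"grip":50},{"rotation":[0,0,-5.4],"translation":[44,276,-48],"grip":50},{"rotation":[0,0,-5.4],"translation":[44,276,-56],"grip":50},{"rotation":[0,0,-5.4],"translation":[44,276,-58],"grip":50},{"rotation":[0,0,-5.4],"translation":[44,276,-58],"grip":50}]' 60
python3 - <<'E'
from h import *
print(readout.get_obs()["q"])
P,D=imaging.camera("side"); cv2.imwrite("pics/s2.png",cv2.resize(P[140:300,180:440,::-1],None,fx=3,fy=3))
C=cloud("side",D).reshape(-1,3); s=C[(abs(C[:,2]-.047)<.004)&(abs(C[:,0]-.53)<.065)&(abs(C[:,1]-.14)<.06)]; print(len(s),cv2.minAreaRect(s[:,:2].astype(np.float32)*1000),np.median(s[:,2]))
E
```

```text
time: 11.75
ee_pos: [0.4217, -0.13, 0.0667]
tcp_rot: [-179.9, 0.2, -179.9]
wrist_force: [0.3, -0.4, -2.0]
opening: 0.0591
grasp_force: 65.6
time: 13.35
ee_pos: [0.4641, 0.1454, 0.0069]
tcp_rot: [-180.0, -0.0, 174.6]
wrist_force: [0.3, 0.4, -2.6]
opening: 0.0593
grasp_force: 65.8
[ 1.74182253e+01 -1.80089831e+00 -2.18167016e+01  7.00145097e+01
 -3.13148173e-02  2.27864947e+01]
249 ((530.4061889648438, 138.97885131835938), (61.404518127441406, 130.33856201171875), 87.22663116455078) 0.046298354586145285
```

View pics/s2.png

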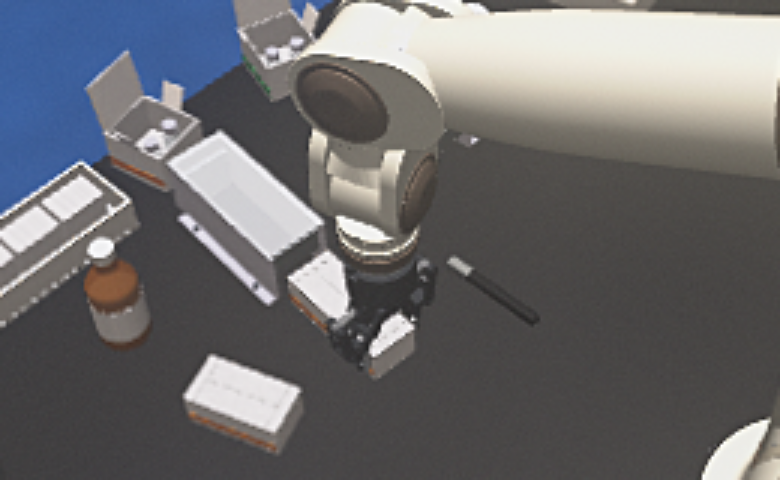

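The view shows the long carton lined up in front of the long lane's mouth, at crop (330,290). I'll insert it slowly and watch the force.

```bash
python3 -m jog '[{"rotation":[0,0,0],"translation":[5,-0.5,0],"grip":50},{"rotation":[0,0,0],"translation":[10,-1,0],"grip":50},{"rotation":[0,0,0],"translation":[15,-1.5,0],"grip":50},{"rotation":[0,0,0],"translation":[20,-2,0],"grip":50},{"rotation":[0,0,0],"translation":[25,-2.4,0],"grip":50},{"rotation":[0,0,0],"translation":[30,-2.8,0],"grip":50},{"rotation":[0,0,0],"translation":[35,-3.3,0],"grip":50},{"rotation":[0,0,0],"translation":[35,-3.3,0],"grip":50}]' 60
python3 -m jog '[{"rotation":[0,0,0],"translation":[8,-0.8,0],"grip":50},{"rotation":[0,0,0],"translation":[16,-1.5,0],"grip":50},{"rotation":[0,0,0],"translation":[24,-2.3,0],"grip":50},{"rotation":[0,0,0],"translation":[32,-3,0],"grip":50},{"rotation":[0,0,0],"translation":[32,-3,0],"grip":50}]' 60
```

```text
time: 14.2
ee_pos: [0.5003, 0.1429, 0.0073]
tcp_rot: [-180.0, 0.0, 174.7]
wrist_force: [0.9, 0.8, -2.0]
opening: 0.0595
grasp_force: 65.8
time: 14.7
ee_pos: [0.5328, 0.1399, 0.0073]
tcp_rot: [-180.0, 0.1, 174.7]
wrist_force: [-0.2, -0.2, -2.9]
opening: 0.0595
grasp_force: 65.8
```

```bash
python3 -m jog '[{"rotation":[0,0,0],"translation":[8,-0.8,0],"grip":50},{"rotation":[0,0,0],"translation":[16,-1.5,0],"grip":50},{"rotation":[0,0,0],"translation":[24,-2.3,0],"grip":50},{"rotation":[0,0,0],"translation":[31,-2.9,0],"grip":50},{"rotation":[0,0,0],"translation":[31,-2.9,-1],"grip":50},{"rotation":[0,0,0],"translation":[31,-2.9,-2],"grip":50},{"rotation":[0,0,0],"translation":[31,-2.9,-2.5],"grip":50},{"rotation":[0,0,0],"translation":[31,-2.9,-2.5],"grip":50}]' 60
python3 -m jog '[{"rotation":[0,0,0],"translation":[0,0,0],"grip":85},{"rotation":[0,0,0],"translation":[0,0,0],"grip":85},{"rotation":[0,0,0],"translation":[0,0,0],"grip":85},{"rotation":[0,0,0],"translation":[0,0,0],"grip":85},{"rotation":[0,0,0],"translation":[0,0,20],"grip":85},{"rotation":[0,0,0],"translation":[0,0,50],"grip":85},{"rotation":[0,0,0],"translation":[-20,2,90],"grip":85},{"rotation":[0,0,0],"translation":[-50,5,120],"grip":85},{"rotation":[0,0,0],"translation":[-90,8,130],"grip":50},{"rotation":[0,0,0],"translation":[-130,12,130],"grip":15},{"rotation":[0,0,0],"translation":[-130,12,130],"grip":15}]' 60
```

```text
time: 15.5
ee_pos: [0.5641, 0.137, 0.0067]
tcp_rot: [180.0, 0.3, 174.7]
wrist_force: [1.7, -1.5, 8.8]
opening: 0.0594
grasp_force: 67.1
time: 16.6
ee_pos: [0.4295, 0.1492, 0.1356]
tcp_rot: [180.0, 0.0, 174.8]
wrist_force: [1.0, 0.4, -0.5]
opening: 0.0436
grasp_force: 0.0
```

```bash
python3 -m jog '[{"rotation":[-0.7,-8,0],"translation":[0,0,0],"grip":15},{"rotation":[-1.5,-16,0],"translation":[0,0,0],"grip":15},{"rotation":[-2.2,-24,0],"translation":[0,0,0],"grip":15},{"rotation":[-3,-32,0],"translation":[0,0,0],"grip":15},{"rotation":[-3.7,-40,0],"translation":[0,0,0],"grip":15},{"rotation":[-4.4,-48,0],"translation":[0,0,0],"grip":15},{"rotation":[-5.2,-56,0],"translation":[0,0,0],"grip":15},{"rotation":[-6,-64.7,0],"translation":[0,0,0],"grip":15},{"rotation":[-6,-64.7,0],"translation":[0,0,0],"grip":15},{"rotation":[-6,-64.7,0],"translation":[0,0,0],"grip":15}]' 60
python3 - <<'E'
from h import *
from scipy.spatial.transform import Rotation as R
o=readout.get_obs(); print(o["q"],R.from_euler("xyz",o["tcp_rot"],degrees=True).as_matrix().round(3).tolist())
for n in("top","side"):
  C=cloud(n,imaging.camera(n)[1]).reshape(-1,3); s=C[(abs(C[:,2]-.046)<.004)&(C[:,0]>.5)&(C[:,0]<.6)&(abs(C[:,1]-.14)<.06)]; print(n,len(s),cv2.boxPoints(cv2.minAreaRect(s[:,:2].astype(np.float32)*1000)).round().tolist() if len(s)>5 else 0)
E
```

```text
time: 17.6
ee_pos: [0.4589, 0.1917, 0.123]
tcp_rot: [-177.3, 64.1, 175.0]
wrist_force: [-0.2, -0.2, 0.0]
opening: 0.0151
grasp_force: 0.0
[ 47.93203153 -48.45072808 -63.18515364  26.07108455 -48.12797805
  31.444402  ] [[-0.435, 0.128, 0.891], [0.038, 0.992, -0.124], [-0.9, -0.02, -0.436]]
top 312 [[541.0, 106.0], [598.0, 101.0], [604.0, 161.0], [547.0, 167.0]]
side 194 [[543.0, 108.0], [599.0, 106.0], [600.0, 167.0], [545.0, 169.0]]
```

```bash
python3 -m jog '[{"rotation":[0,0,0],"translation":[15,-12,0],"grip":15},{"rotation":[0,0,1],"translation":[35,-26,0],"grip":15},{"rotation":[0,0,2.1],"translation":[53,-40,-10],"grip":15},{"rotation":[0,0,2.1],"translation":[66,-52,-25],"grip":15},{"rotation":[0,0,2.1],"translation":[66,-52,-40],"grip":15},{"rotation":[0,0,2.1],"translation":[66,-52,-40],"grip":15},{"rotation":[0,0,2.1],"translation":[66,-52,-40],"grip":15},{"rotation":[0,0,2.1],"translation":[66,-52,-40],"grip":15}]' 60
python3 - <<'E'
from h import *
from scipy.spatial.transform import Rotation as R
o=readout.get_obs(); print(o["q"],R.from_euler("xyz",o["tcp_rot"],degrees=True).as_matrix().round(3).tolist())
E
```

```text
time: 18.5
ee_pos: [0.534, 0.1466, 0.0935]
tcp_rot: [-177.4, 63.6, 176.6]
wrist_force: [0.1, -0.0, 1.3]
opening: 0.0148
grasp_force: 0.0
[ 31.93839171 -42.11207531 -65.66080426   8.76593494 -33.67767349
  18.04899501] [[-0.444, 0.1, 0.89], [0.027, 0.995, -0.099], [-0.895, -0.02, -0.445]]
```

```bash
python3 -m jog '[{"rotation":[0.7,8,0],"translation":[-5,0,0],"grip":15},{"rotation":[1.4,15,0],"translation":[-9,-7,0],"grip":15},{"rotation":[1.8,20,0],"translation":[-9,-7,-10],"grip":15},{"rotation":[1.8,20,0],"translation":[-9,-7,-30],"grip":15},{"rotation":[1.8,20,0],"translation":[-9,-7,-50],"grip":15},{"rotation":[1.8,20,0],"translation":[-9,-7,-70],"grip":15},{"rotation":[1.8,20,0],"translation":[-9,-7,-70],"grip":15},{"rotation":[1.8,20,0],"translation":[-9,-7,-70],"grip":15}]' 60
python3 - <<'E'
from h import *
from scipy.spatial.transform import Rotation as R
o=readout.get_obs(); print(o["q"],R.from_euler("xyz",o["tcp_rot"],degrees=True).as_matrix().round(3).tolist())
E
```

```text
time: 19.3
ee_pos: [0.5248, 0.1398, 0.0232]
tcp_rot: [-178.2, 43.5, 176.0]
wrist_force: [-0.0, -0.5, 0.3]
opening: 0.0148
grasp_force: 0.0
[ 26.22162181 -29.91702337 -54.2995204   27.06927151 -21.94010901
  23.21801097] [[-0.724, 0.092, 0.684], [0.051, 0.996, -0.08], [-0.688, -0.023, -0.725]]
```

```bash
python3 -m jog '[{"rotation":[0,0,0],"translation":[4,-0.4,0],"grip":15},{"rotation":[0,0,0],"translation":[8,-0.7,0],"grip":15},{"rotation":[0,0,0],"translation":[11,-1,0],"grip":15},{"rotation":[0,0,0],"translation":[14,-1.3,0],"grip":15},{"rotation":[0,0,0],"translation":[18,-1.7,0],"grip":15},{"rotation":[0,0,0],"translation":[23,-2.1,0],"grip":15},{"rotation":[0,0,0],"translation":[28,-2.6,0],"grip":15},{"rotation":[0,0,0],"translation":[33,-3,0],"grip":15}]' 60
python3 -m jog '[{"rotation":[0,0,0],"translation":[6,-0.6,0],"grip":15},{"rotation":[0,0,0],"translation":[12,-1.1,0],"grip":15},{"rotation":[0,0,0],"translation":[18,-1.7,0],"grip":15},{"rotation":[0,0,0],"translation":[24,-2.2,0],"grip":15},{"rotation":[0,0,0],"translation":[29,-2.7,0],"grip":15},{"rotation":[0,0,0],"translation":[29,-2.7,0],"grip":15}]' 60
python3 - <<'E'
from h import *
for n in("top","side"):
  C=cloud(n,imaging.camera(n)[1]).reshape(-1,3); s=C[(abs(C[:,2]-.046)<.004)&(C[:,0]>.5)&(C[:,0]<.61)&(abs(C[:,1]-.135)<.05)]; print(n,len(s),cv2.boxPoints(cv2.minAreaRect(s[:,:2].astype(np.float32)*1000)).round().tolist() if len(s)>5 else 0)
E
```

```text
time: 20.1
ee_pos: [0.5582, 0.1364, 0.0222]
tcp_rot: [-178.2, 43.4, 176.0]
wrist_force: [-3.6, 0.7, 1.9]
opening: 0.0152
grasp_force: 2.0
time: 20.7
ee_pos: [0.5871, 0.1335, 0.0218]
tcp_rot: [-178.1, 43.4, 176.0]
wrist_force: [0.1, 0.0, 0.3]
opening: 0.0148
grasp_force: 0.0
top 129 [[557.0, 158.0], [559.0, 90.0], [611.0, 92.0], [609.0, 159.0]]
side 69 [[576.0, 164.0], [578.0, 91.0], [610.0, 92.0], [608.0, 165.0]]
```

```bash
python3 -m jog '[{"rotation":[0,0,0],"translation":[-5,0.5,2],"grip":15},{"rotation":[-0.6,-6,0],"translation":[-5,0.5,5],"grip":15},{"rotation":[-1.1,-12,0],"translation":[-5,0.5,5],"grip":15},{"rotation":[-1.7,-18,0],"translation":[-5,0.5,5],"grip":15},{"rotation":[-1.7,-18,0],"translation":[-5,0.5,5],"grip":15},{"rotation":[-1.7,-18,0],"translation":[-5,0.5,5],"grip":15}]' 60
python3 - <<'E'
from h import *
from scipy.spatial.transform import Rotation as R
o=readout.get_obs(); print(o["q"],R.from_euler("xyz",o["tcp_rot"],degrees=True).as_matrix().round(3).tolist())
P=imaging.camera("side")[0]; cv2.imwrite("pics/s3.png",cv2.resize(P[170:270,210:340,::-1],None,fx=6,fy=6,interpolation=cv2.INTER_CUBIC))
E
```

```text
time: 21.4
ee_pos: [0.581, 0.1344, 0.0262]
tcp_rot: [-177.2, 61.3, 176.8]
wrist_force: [0.2, 0.3, 1.1]
opening: 0.0148
grasp_force: 0.0
[ 26.01060447 -24.74067277 -63.95050389  -6.2444571  -28.045883
  15.43286841] [[-0.48, 0.099, 0.872], [0.027, 0.995, -0.098], [-0.877, -0.023, -0.48]]
```

View pics/s3.png

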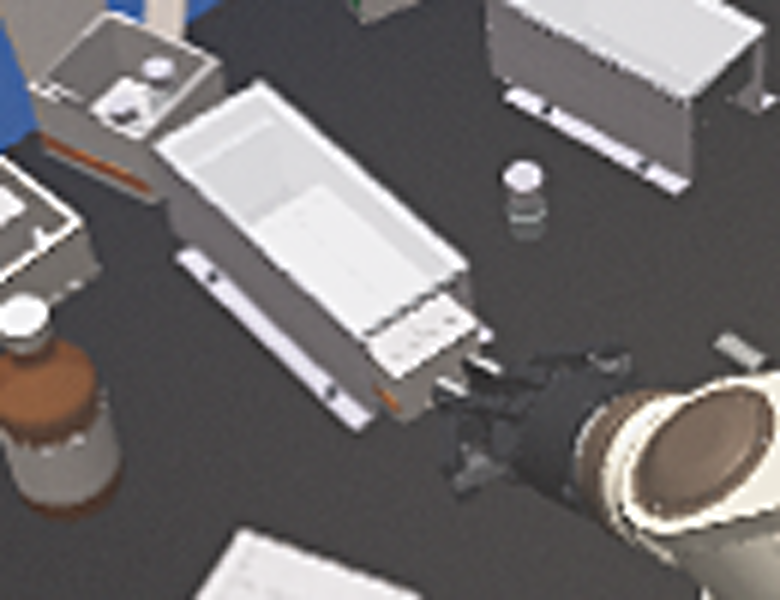

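The picture shows the carton straight in the lane with its rear just outside the mouth at (430,350). The tool behind it at (470,370) is tilted and clear. I'll push on.

```bash
python3 -m jog '[{"rotation":[0,0,0],"translation":[4,-0.4,0],"grip":15},{"rotation":[0,0,0],"translation":[8,-0.7,0],"grip":15},{"rotation":[0,0,0],"translation":[12,-1.1,0],"grip":15},{"rotation":[0,0,0],"translation":[16,-1.5,0],"grip":15},{"rotation":[0,0,0],"translation":[20,-1.9,0],"grip":15},{"rotation":[0,0,0],"translation":[24,-2.2,0],"grip":15},{"rotation":[0,0,0],"translation":[28,-2.6,0],"grip":15},{"rotation":[0,0,0],"translation":[32,-3,0],"grip":15},{"rotation":[0,0,0],"translation":[36,-3.3,0],"grip":15},{"rotation":[0,0,0],"translation":[40,-3.7,0],"grip":15}]' 60
python3 -m jog '[{"rotation":[0,0,0],"translation":[2,-0.2,0],"grip":15},{"rotation":[0,0,0],"translation":[4,-0.4,0],"grip":15},{"rotation":[0,0,0],"translation":[6,-0.6,0],"grip":15},{"rotation":[0,0,0],"translation":[8,-0.7,0],"grip":15}]' 60
```

```text
time: 22.45
ee_pos: [0.622, 0.1305, 0.027]
tcp_rot: [-177.3, 61.5, 176.7]
wrist_force: [-4.3, 0.8, 2.8]
opening: 0.0151
grasp_force: 2.1
time: 22.85
ee_pos: [0.6297, 0.1298, 0.0269]
tcp_rot: [-177.3, 61.5, 176.7]
wrist_force: [-4.6, 0.2, 3.7]
opening: 0.0147
grasp_force: 1.9
```

```bash
python3 -m jog '[{"rotation":[0,0,0],"translation":[1.5,-0.1,0],"grip":15},{"rotation":[0,0,0],"translation":[3,-0.3,0],"grip":15},{"rotation":[0,0,0],"translation":[3,-0.3,0],"grip":15}]' 60
python3 -m jog '[{"rotation":[0,0,0],"translation":[1.5,-0.1,0],"grip":15},{"rotation":[0,0,0],"translation":[3,-0.3,0],"grip":15},{"rotation":[0,0,0],"translation":[3,-0.3,0],"grip":15}]' 60
```

```text
time: 23.15
ee_pos: [0.6327, 0.1294, 0.0268]
tcp_rot: [-177.3, 61.5, 176.7]
wrist_force: [-0.5, 0.3, -0.2]
opening: 0.0152
grasp_force: 0.1
time: 23.45
ee_pos: [0.6356, 0.1291, 0.0268]
tcp_rot: [-177.2, 61.5, 176.7]
wrist_force: [-2.6, 0.9, 1.4]
opening: 0.0152
grasp_force: 1.6
```

```bash
for i in 1 2; do :; done; python3 -m jog '[{"rotation":[0,0,0],"translation":[1,-0.1,0],"grip":15},{"rotation":[0,0,0],"translation":[2,-0.2,0],"grip":15},{"rotation":[0,0,0],"translation":[2,-0.2,0],"grip":15}]' 60
python3 -c "
from h import *
P,D=imaging.camera('side'); cv2.imwrite('pics/s4.png',cv2.resize(P[170:270,210:340,::-1],None,fx=6,fy=6,interpolation=cv2.INTER_CUBIC))
P,D=imaging.camera('top'); C=cloud('top',D).reshape(-1,3); u=np.array([.9957,-.0924]); L=(C[:,:2]-[.6072,.133])@u; print(np.histogram(L[(abs(C[:,2]-.046)<.004)&(abs((C[:,:2]-[.6072,.133])@[.0924,.9957])<.03)&(L<.2)&(L>-.1)],10))"
```

```text
time: 23.75
ee_pos: [0.6374, 0.1289, 0.0267]
tcp_rot: [-177.2, 61.5, 176.7]
wrist_force: [-8.1, 0.0, 4.6]
opening: 0.0154
grasp_force: 4.1
(array([1, 4, 4, 4, 1, 0, 1, 1, 1, 2]), array([-0.02945528, -0.02595332, -0.02245137, -0.01894941, -0.01544745,
       -0.01194549, -0.00844353, -0.00494157, -0.00143961,  0.00206234,
        0.0055643 ]))
```

View pics/s4.png

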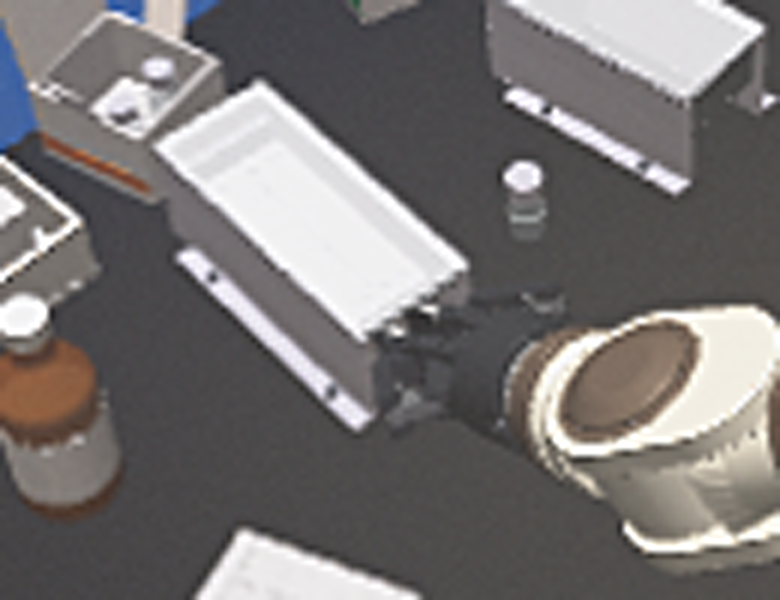

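```bash
python3 -m jog '[{"rotation":[0,0,0],"translation":[-3,0.3,0],"grip":15},{"rotation":[0,0,0],"translation":[-8,0.7,0],"grip":15},{"rotation":[0,0,0],"translation":[-18,1.7,0],"grip":15},{"rotation":[0,0,0],"translation":[-35,3.2,0],"grip":15},{"rotation":[0,0,0],"translation":[-55,5,0],"grip":15},{"rotation":[0.7,8,0],"translation":[-75,7,5],"grip":15},{"rotation":[1.4,16,0],"translation":[-90,8.3,15],"grip":15},{"rotation":[2.1,23,0],"translation":[-100,9.2,30],"grip":15},{"rotation":[2.8,31,0],"translation":[-105,15,50],"grip":30},{"rotation":[3.5,39,0],"translation":[-110,30,70],"grip":50},{"rotation":[4.2,47,0],"translation":[-120,55,90],"grip":85},{"rotation":[4.9,54,0],"translation":[-130,85,100],"grip":85},{"rotation":[5.6,61.2,0],"translation":[-140,115,100],"grip":85},{"rotation":[5.6,61.2,0],"translation":[-150,140,100],"grip":85},{"rotation":[5.6,61.2,0],"translation":[-151,162,100],"grip":85},{"rotation":[5.6,61.2,0],"translation":[-151,162,100],"grip":85}]' 60
python3 - <<'E'
from h import *
from scipy.spatial.transform import Rotation as R
o=readout.get_obs(); print(o["q"],R.from_euler("xyz",o["tcp_rot"],degrees=True).as_matrix().round(3).tolist())
P=imaging.camera("side")[0]; cv2.imwrite("pics/s5.png",cv2.resize(P[150:290,210:400,::-1],None,fx=4,fy=4,interpolation=cv2.INTER_CUBIC))
E
```

```text
time: 25.45
ee_pos: [0.4858, 0.293, 0.1262]
tcp_rot: [-178.9, -0.0, 175.8]
wrist_force: [-0.1, -0.7, 0.6]
opening: 0.0854
grasp_force: 0.0
[31.53437527  7.19260886  0.86369819 84.32707109 -0.88536619 35.7159747 ] [[-0.997, 0.073, -0.002], [0.073, 0.997, -0.019], [0.0, -0.019, -1.0]]
```

View pics/s5.png

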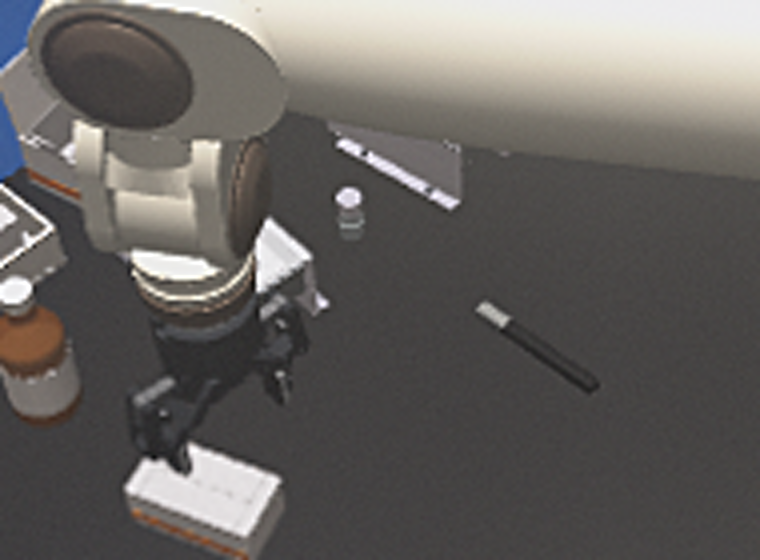

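The view is mostly blocked by the arm: the short carton's far end is at crop (200,490) under the gripper, with its path clear. I'll grasp it now and check the long lane afterwards.

```bash
python3 -m jog '[{"rotation":[0.5,0,8],"translation":[0,-1,0],"grip":85},{"rotation":[1,0,16],"translation":[0,-2,-20],"grip":85},{"rotation":[1.1,0.2,23.4],"translation":[0.5,-2.5,-45],"grip":85},{"rotation":[1.1,0.2,23.4],"translation":[0.5,-2.5,-60],"grip":85},{"rotation":[1.1,0.2,23.4],"translation":[0.5,-2.5,-90],"grip":85},{"rotation":[1.1,0.2,23.4],"translation":[0.5,-2.5,-112],"grip":85},{"rotation":[1.1,0.2,23.4],"translation":[0.5,-2.5,-121],"grip":85},{"rotation":[1.1,0.2,23.4],"translation":[0.5,-2.5,-121],"grip":85},{"rotation":[1.1,0.2,23.4],"translation":[0.5,-2.5,-121],"grip":50},{"rotation":[1.1,0.2,23.4],"translation":[0.5,-2.5,-121],"grip":50},{"rotation":[1.1,0.2,23.4],"translation":[0.5,-2.5,-121],"grip":50},{"rotation":[1.1,0.2,23.4],"translation":[0.5,-2.5,-121],"grip":50},{"rotation":[1.1,0.2,23.4],"translation":[0.5,-2.5,-121],"grip":50},{"rotation":[1.1,0.2,23.4],"translation":[0.5,-2.5,-121],"grip":50},{"rotation":[1.1,0.2,23.4],"translation":[0.5,-2.5,-121],"grip":50},{"rotation":[1.1,0.2,23.4],"translation":[0.5,-2.5,-121],"grip":50}]' 60
```

```text
time: 27.1
ee_pos: [0.4881, 0.2892, 0.0081]
tcp_rot: [179.9, 0.2, -160.9]
wrist_force: [-1.5, -0.2, 7.5]
opening: 0.0593
grasp_force: 65.6
```

```bash
python3 -m jog '[{"rotation":[0,0,0],"translation":[0,0,20],"grip":50},{"rotation":[0,0,0],"translation":[0,0,45],"grip":50},{"rotation":[0,0,0],"translation":[0,-12,65],"grip":50},{"rotation":[0,0,-2],"translation":[1,-35,70],"grip":50},{"rotation":[0,0,-4],"translation":[2,-65,70],"grip":50},{"rotation":[0,0,-6],"translation":[3,-100,70],"grip":50},{"rotation":[0,0,-8],"translation":[4,-140,70],"grip":50},{"rotation":[0,0,-10],"translation":[5,-180,70],"grip":50},{"rotation":[0,0,-12],"translation":[7,-220,70],"grip":50},{"rotation":[0,0,-14.4],"translation":[9,-260,70],"grip":50},{"rotation":[0,0,-14.4],"translation":[11,-300,70],"grip":50},{"rotation":[0,0,-14.4],"translation":[13,-340,70],"grip":50},{"rotation":[0,0,-14.4],"translation":[14,-375,70],"grip":50},{"rotation":[0,0,-14.4],"translation":[14,-402,70],"grip":50},{"rotation":[0,0,-14.4],"translation":[14,-418,60],"grip":50},{"rotation":[0,0,-14.4],"translation":[14,-423,40],"grip":50},{"rotation":[0,0,-14.4],"translation":[14,-423,20],"grip":50},{"rotation":[0,0,-14.4],"translation":[14,-423,8],"grip":50},{"rotation":[0,0,-14.4],"translation":[14,-423,3],"grip":50},{"rotation":[0,0,-14.4],"translation":[14,-423,3],"grip":50}]' 60
python3 - <<'E'
from h import *
print(readout.get_obs()["ee_pos"])
P,D=imaging.camera("side"); cv2.imwrite("pics/s6.png",cv2.resize(P[130:270,210:410,::-1],None,fx=4,fy=4,interpolation=cv2.INTER_CUBIC))
for n in("top","side"):
  C=cloud(n,imaging.camera(n)[1]).reshape(-1,3); s=C[(abs(C[:,2]-.047)<.004)&(C[:,0]>.52)&(C[:,0]<.596)&(abs(C[:,1]+.13)<.05)]; print(n,len(s),cv2.boxPoints(cv2.minAreaRect(s[:,:2].astype(np.float32)*1000)).round().tolist() if len(s)>5 else 0)
E
```

```text
time: 29.1
ee_pos: [0.5012, -0.1343, 0.0093]
tcp_rot: [180.0, -0.0, -175.3]
wrist_force: [0.1, -0.3, -1.1]
opening: 0.0595
grasp_force: 65.3
[ 0.50124623 -0.13433994  0.00933784]
top 0 0
side 126 [[516.0, -103.0], [526.0, -166.0], [596.0, -155.0], [586.0, -92.0]]
```

View pics/s6.png

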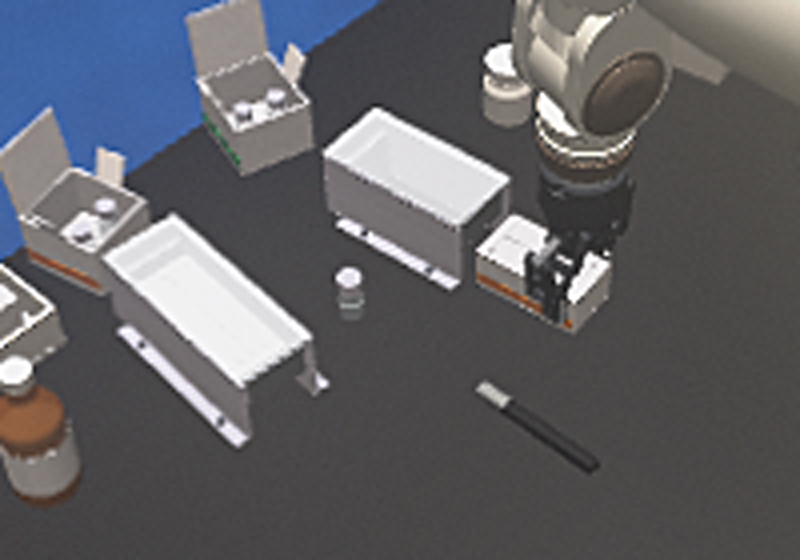

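The picture shows the long carton seated in its lane with a dark closed mouth at (275,385). The short carton is aligned before the short lane's mouth at (490,250). Inserting.

```bash
python3 -m jog '[{"rotation":[0,0,0],"translation":[5,0.4,0],"grip":50},{"rotation":[0,0,0],"translation":[10,0.8,0],"grip":50},{"rotation":[0,0,0],"translation":[15,1.2,0],"grip":50},{"rotation":[0,0,0],"translation":[20,1.6,0],"grip":50},{"rotation":[0,0,0],"translation":[25,2,0],"grip":50},{"rotation":[0,0,0],"translation":[30,2.5,0],"grip":50},{"rotation":[0,0,0],"translation":[30,2.5,0],"grip":50}]' 60
python3 -m jog '[{"rotation":[0,0,0],"translation":[7,0.6,0],"grip":50},{"rotation":[0,0,0],"translation":[14,1.1,0],"grip":50},{"rotation":[0,0,0],"translation":[21,1.7,0],"grip":50},{"rotation":[0,0,0],"translation":[27,2.2,0],"grip":50},{"rotation":[0,0,0],"translation":[27,2.2,0],"grip":50}]' 60
```

```text
time: 29.95
ee_pos: [0.5318, -0.1319, 0.009]
tcp_rot: [179.9, -0.0, -175.3]
wrist_force: [0.2, -0.1, -2.2]
opening: 0.0592
grasp_force: 65.3
time: 30.45
ee_pos: [0.559, -0.1297, 0.009]
tcp_rot: [179.9, 0.0, -175.3]
wrist_force: [-0.1, -0.1, -2.6]
opening: 0.0596
grasp_force: 65.3
```

```bash
python3 -m jog '[{"rotation":[0,0,0],"translation":[0,0,-1.5],"grip":50},{"rotation":[0,0,0],"translation":[0,0,-3],"grip":50},{"rotation":[0,0,0],"translation":[0,0,-3],"grip":85},{"rotation":[0,0,0],"translation":[0,0,-3],"grip":85},{"rotation":[0,0,0],"translation":[0,0,-3],"grip":85},{"rotation":[0,0,0],"translation":[0,0,-3],"grip":85},{"rotation":[0,0,0],"translation":[0,0,15],"grip":85},{"rotation":[0,0,0],"translation":[0,0,45],"grip":85},{"rotation":[0,0,0],"translation":[-15,-1,80],"grip":85},{"rotation":[0.6,-7,0],"translation":[-35,-2,95],"grip":60},{"rotation":[1.2,-14,0],"translation":[-40,-3.2,95],"grip":15},{"rotation":[1.8,-21,0],"translation":[-40,-3.2,95],"grip":15},{"rotation":[2.4,-29,0],"translation":[-40,-3.2,95],"grip":15},{"rotation":[3,-36,0],"translation":[-40,-3.2,95],"grip":15},{"rotation":[3.5,-42.9,0],"translation":[-40,-3.2,95],"grip":15},{"rotation":[3.5,-42.9,0],"translation":[-40,-3.2,70],"grip":15},{"rotation":[3.5,-42.9,0],"translation":[-40,-3.2,40],"grip":15},{"rotation":[3.5,-42.9,0],"translation":[-40,-3.2,20],"grip":15},{"rotation":[3.5,-42.9,0],"translation":[-40,-3.2,16],"grip":15},{"rotation":[3.5,-42.9,0],"translation":[-40,-3.2,16],"grip":15}]' 60
python3 - <<'E'
from h import *
from scipy.spatial.transform import Rotation as R
o=readout.get_obs(); print(o["q"],R.from_euler("xyz",o["tcp_rot"],degrees=True).as_matrix().round(3).tolist())
E
```

```text
time: 32.45
ee_pos: [0.5179, -0.1329, 0.0247]
tcp_rot: [179.9, 43.0, -175.3]
wrist_force: [-0.1, -1.4, 0.4]
opening: 0.0148
grasp_force: 0.0
[-24.68764573 -32.52321242 -55.46280575  28.00755157  19.5937457
 -22.36768815] [[-0.729, -0.082, 0.679], [-0.059, 0.997, 0.057], [-0.682, 0.001, -0.732]]
```

```bash
python3 -m jog '[{"rotation":[0,0,0],"translation":[4,0.3,0],"grip":15},{"rotation":[0,0,0],"translation":[8,0.7,0],"grip":15},{"rotation":[0,0,0],"translation":[11,0.9,0],"grip":15},{"rotation":[0,0,0],"translation":[14,1.1,0],"grip":15},{"rotation":[0,0,0],"translation":[18,1.5,0],"grip":15},{"rotation":[0,0,0],"translation":[23,1.9,0],"grip":15},{"rotation":[0,0,0],"translation":[28,2.3,0],"grip":15},{"rotation":[0,0,0],"translation":[33,2.7,0],"grip":15}]' 60
python3 -m jog '[{"rotation":[0,0,0],"translation":[6,0.5,0],"grip":15},{"rotation":[0,0,0],"translation":[12,1,0],"grip":15},{"rotation":[0,0,0],"translation":[18,1.5,0],"grip":15},{"rotation":[0,0,0],"translation":[24,2,0],"grip":15},{"rotation":[0,0,0],"translation":[31,2.5,0],"grip":15},{"rotation":[0,0,0],"translation":[31,2.5,0],"grip":15}]' 60
python3 -m jog '[{"rotation":[0,0,0],"translation":[-5,-0.4,2],"grip":15},{"rotation":[0.5,-6,0],"translation":[-5,-0.4,5],"grip":15},{"rotation":[1,-12,0],"translation":[-5,-0.4,5],"grip":15},{"rotation":[1.5,-18,0],"translation":[-5,-0.4,5],"grip":15},{"rotation":[1.5,-18,0],"translation":[-5,-0.4,5],"grip":15},{"rotation":[1.5,-18,0],"translation":[-5,-0.4,5],"grip":15}]' 60
python3 - <<'E'
from h import *
P=imaging.camera("side")[0]; cv2.imwrite("pics/s7.png",cv2.resize(P[130:260,210:390,::-1],None,fx=4,fy=4,interpolation=cv2.INTER_CUBIC))
E
```

```text
time: 33.25
ee_pos: [0.5517, -0.1304, 0.0253]
tcp_rot: [180.0, 43.0, -175.3]
wrist_force: [-5.1, 0.5, 3.6]
opening: 0.0152
grasp_force: 2.2
time: 33.85
ee_pos: [0.5828, -0.1276, 0.0249]
tcp_rot: [180.0, 43.0, -175.3]
wrist_force: [0.0, -0.4, -0.0]
opening: 0.0151
grasp_force: 0.0
time: 34.45
ee_pos: [0.5763, -0.1283, 0.029]
tcp_rot: [179.8, 60.9, -175.5]
wrist_force: [0.0, 0.6, -0.7]
opening: 0.0152
grasp_force: 0.0
```

View pics/s7.png

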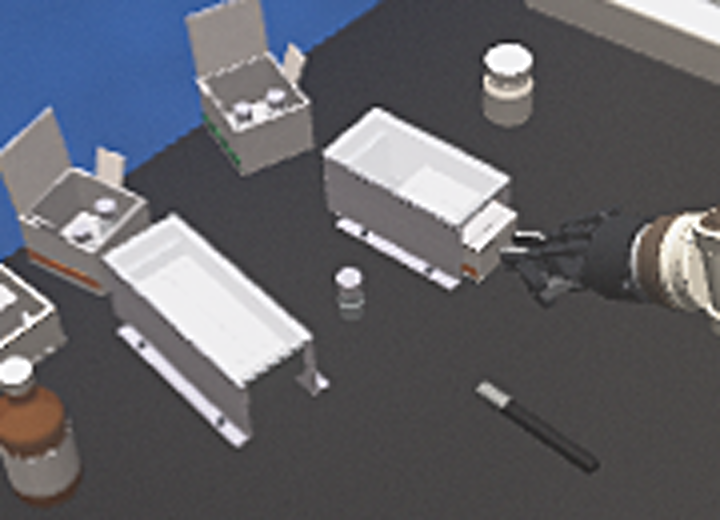

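The picture shows the short carton straight in its lane, with its rear slightly outside at (490,240) and the tilted tool behind it. Pushing home.

```bash
python3 -m jog '[{"rotation":[0,0,0],"translation":[4,0.3,0],"grip":15},{"rotation":[0,0,0],"translation":[8,0.7,0],"grip":15},{"rotation":[0,0,0],"translation":[12,1,0],"grip":15},{"rotation":[0,0,0],"translation":[16,1.3,0],"grip":15},{"rotation":[0,0,0],"translation":[20,1.6,0],"grip":15},{"rotation":[0,0,0],"translation":[24,2,0],"grip":15},{"rotation":[0,0,0],"translation":[28,2.3,0],"grip":15},{"rotation":[0,0,0],"translation":[32,2.6,0],"grip":15},{"rotation":[0,0,0],"translation":[36,2.9,0],"grip":15},{"rotation":[0,0,0],"translation":[40,3.3,0],"grip":15}]' 60
python3 -m jog '[{"rotation":[0,0,0],"translation":[2,0.2,0],"grip":15},{"rotation":[0,0,0],"translation":[4,0.3,0],"grip":15},{"rotation":[0,0,0],"translation":[6,0.5,0],"grip":15},{"rotation":[0,0,0],"translation":[8,0.7,0],"grip":15},{"rotation":[0,0,0],"translation":[8,0.7,0],"grip":15}]' 60
python3 -m jog '[{"rotation":[0,0,0],"translation":[1.5,0.1,0],"grip":15},{"rotation":[0,0,0],"translation":[3,0.3,0],"grip":15},{"rotation":[0,0,0],"translation":[3,0.3,0],"grip":15}]' 60
```

```text
time: 35.5
ee_pos: [0.6175, -0.1249, 0.0301]
tcp_rot: [179.9, 61.1, -175.4]
wrist_force: [-4.9, -0.4, 4.1]
opening: 0.0149
grasp_force: 2.3
time: 36.0
ee_pos: [0.6252, -0.1241, 0.0298]
tcp_rot: [179.9, 61.1, -175.4]
wrist_force: [-0.3, -0.4, -0.1]
opening: 0.0149
grasp_force: 0.0
time: 36.3
ee_pos: [0.6281, -0.1238, 0.0297]
tcp_rot: [179.9, 61.1, -175.4]
wrist_force: [-0.4, -0.4, -0.0]
opening: 0.015
grasp_force: 0.1
```

TCP is at s≈25.7, so the stop should come within a few mm.

```bash
python3 -m jog '[{"rotation":[0,0,0],"translation":[1.5,0.1,0],"grip":15},{"rotation":[0,0,0],"translation":[3,0.3,0],"grip":15},{"rotation":[0,0,0],"translation":[3,0.3,0],"grip":15}]' 60
python3 -m jog '[{"rotation":[0,0,0],"translation":[1,0.1,0],"grip":15},{"rotation":[0,0,0],"translation":[2,0.2,0],"grip":15},{"rotation":[0,0,0],"translation":[2,0.2,0],"grip":15}]' 60
```

```text
time: 36.6
ee_pos: [0.6311, -0.1236, 0.0297]
tcp_rot: [179.9, 61.1, -175.4]
wrist_force: [-1.3, -1.0, -1.1]
opening: 0.0149
grasp_force: 0.6
time: 36.9
ee_pos: [0.6329, -0.1235, 0.0297]
tcp_rot: [179.9, 61.1, -175.4]
wrist_force: [-6.1, -1.8, 0.3]
opening: 0.0147
grasp_force: 2.6
```

```bash
python3 -m jog '[{"rotation":[0,0,0],"translation":[1,0.1,0],"grip":15},{"rotation":[0,0,0],"translation":[1.5,0.1,0],"grip":15},{"rotation":[0,0,0],"translation":[1.5,0.1,0],"grip":15}]' 60
```

```text
time: 37.2
ee_pos: [0.6343, -0.1234, 0.0296]
tcp_rot: [179.9, 61.1, -175.4]
wrist_force: [-8.8, -1.6, 2.2]
opening: 0.0146
grasp_force: 4.7
```

```bash
python3 -m jog '[{"rotation":[0,0,0],"translation":[-3,-0.3,0],"grip":15},{"rotation":[0,0,0],"translation":[-8,-0.7,0],"grip":15},{"rotation":[0,0,0],"translation":[-18,-1.5,0],"grip":15},{"rotation":[0,0,0],"translation":[-35,-2.9,0],"grip":15},{"rotation":[0,0,0],"translation":[-55,-4.5,0],"grip":15},{"rotation":[-0.6,8,0],"translation":[-75,-6,5],"grip":15},{"rotation":[-1.3,16,0],"translation":[-90,-7.4,15],"grip":15},{"rotation":[-1.9,23,0],"translation":[-100,-8.2,30],"grip":15},{"rotation":[-2.5,31,0],"translation":[-105,-15,50],"grip":15},{"rotation":[-3.2,39,0],"translation":[-110,-30,70],"grip":15},{"rotation":[-3.8,47,0],"translation":[-120,-55,90],"grip":15},{"rotation":[-4.4,54,0],"translation":[-130,-85,110],"grip":15},{"rotation":[-5,61,0],"translation":[-160,-120,130],"grip":15},{"rotation":[-5,61,0],"translation":[-190,-160,150],"grip":15},{"rotation":[-5,61,0],"translation":[-220,-200,160],"grip":15},{"rotation":[-5,61,0],"translation":[-240,-230,160],"grip":15},{"rotation":[-5,61,0],"translation":[-240,-230,160],"grip":15}]' 60
python3 - <<'E'
from h import *
for n in("top","side"):
  d=np.median([imaging.camera(n)[1] for _ in range(3)],0); C=cloud(n,d).reshape(-1,3)
  P=imaging.camera(n)[0]; cv2.imwrite(f"pics/f_{n}.png",P[...,::-1]); I=P.reshape(-1,3).mean(1)
  for nm,m,th in(("long",(.6072,.133),-5.3),("short",(.6025,-.126),4.7)):
    a=np.radians(th);u=np.array([np.cos(a),np.sin(a)]);v=np.array([-u[1],u[0]]); L=(C[:,:2]-m)@u; Y=(C[:,:2]-m)@v
    k=(abs(Y)<.03)&(L>-.06)&(L<.02)&(C[:,2]>.01)&(C[:,2]<.068); print(n,nm,"near mouth pts (x,z):",np.c_[L,Y,C[:,2]][k][:40:3].round(3).tolist())
  for t in ("carton_long","carton_short","vial","bottle","jar","tape","marker","tube_rack"):
    print(t,[(np.round(x["uv"]),round(x["confidence"],2),np.round(at_z(n,x["uv"],0)[:2],3)) for x in spotter.mark_of(n,t)[:2]])
# gray profile along carton top seen through roof, side & top: sample plane z=.045
i_={}
for n in("top","side"):
  P=cv2.imread(f"pics/f_{n}.png").mean(2); i,f=K(n); T=np.linalg.inv(np.array(i["extrinsics"]))
  for nm,m,th in(("long",(.6072,.133),-5.3),("short",(.6025,-.126),4.7)):
    a=np.radians(th); pr=[]
    for s in np.arange(.0,.2,.004):
      vals=[]
      for y in(-.02,-.01,0,.01,.02):
        p=T@[m[0]+s*np.cos(a)-y*np.sin(a),m[1]+s*np.sin(a)+y*np.cos(a),.045,1]; q=p[:2]/p[2]; q=q*(1+i["k1"]*(q@q))*f+[i["cx"],i["cy"]]; vals.append(P[int(round(q[1])),int(round(q[0]))])
      pr.append(int(np.mean(vals)))
    print(n,nm,pr)
E
```

```text
time: 38.9
ee_pos: [0.3924, -0.3568, 0.1907]
tcp_rot: [-180.0, -0.1, -175.6]
wrist_force: [0.0, 0.1, -0.6]
opening: 0.015
grasp_force: 0.0
top long near mouth pts (x,z): [[0.001, 0.028, 0.059], [0.001, 0.018, 0.064], [0.001, 0.026, 0.05], [0.001, 0.017, 0.053], [0.001, 0.008, 0.055], [0.001, -0.002, 0.062], [0.0, -0.011, 0.067], [0.0, 0.018, 0.043], [0.001, 0.009, 0.046], [0.001, -0.001, 0.049], [0.001, -0.009, 0.051], [0.001, -0.019, 0.056], [0.001, -0.028, 0.062], [0.002, -0.011, 0.036]]
top short near mouth pts (x,z): [[0.001, 0.01, 0.068], [0.001, 0.001, 0.062], [0.001, -0.008, 0.063], [0.001, -0.017, 0.058], [0.002, -0.026, 0.055], [0.001, 0.023, 0.057], [0.0, 0.015, 0.058], [0.001, 0.006, 0.053], [0.002, -0.004, 0.046], [0.001, -0.012, 0.05], [0.001, -0.021, 0.046], [0.002, 0.028, 0.044], [0.001, 0.02, 0.044], [-0.0, 0.011, 0.047]]
carton_long []
carton_short [(array([357., 159.]), 0.2, array([ 0.698, -0.117]))]
vial [(array([314., 176.]), 0.42, array([0.642, 0.012]))]
bottle [(array([214., 150.]), 0.81, array([0.717, 0.319]))]
jar [(array([417., 150.]), 0.85, array([ 0.73 , -0
[... 1679 characters left out ...]
 236, 236, 237, 237, 237, 238, 237, 237, 237, 237, 236, 236, 237, 237, 237, 238, 236, 236, 237, 237, 236, 236, 236, 236, 228, 216, 220, 225, 219, 212, 214, 224, 201, 122, 56, 42, 39, 42, 40]
side long [69, 69, 69, 69, 65, 61, 151, 214, 224, 238, 236, 233, 234, 235, 236, 236, 235, 236, 235, 236, 236, 234, 236, 236, 236, 236, 235, 236, 236, 235, 236, 236, 236, 236, 236, 236, 236, 236, 237, 235, 237, 236, 235, 234, 237, 234, 225, 212, 212, 214]
side short [79, 65, 66, 65, 63, 163, 184, 203, 187, 214, 209, 206, 208, 211, 209, 212, 209, 209, 218, 203, 215, 204, 210, 208, 219, 208, 212, 211, 210, 208, 210, 218, 202, 211, 205, 206, 196, 187, 188, 197, 209, 201, 192, 195, 196, 222, 205, 151, 59, 59]
```

```bash
python3 -c "
from workcell import bot
print(bot.job_done())"
```

```text
the job is handed in; nothing more can be done
None
```

The job is handed in: camera checks show each carton home against the stop of its own lane and both flaps hanging shut, nothing I could check was moved (the tape was hidden by the arm), and the judge's verdict was not returned.

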